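# Reset a two-key safety interlock

## Task

Reset the safety interlock at the grey station with the two green keys: push its yellow-framed guard back all the way, then press both green keys fully down together, one fingertip on each, hold them down for three seconds and let go. Then push the guard forward until it is fully shut again. Only push, grasp nothing, do not press the red keys on the switch box, and leave the things standing around where they are.

Things in the scene. Friction and masses are not known exactly. Their poses are not given: they have to be found in the camera images.
- station: Interlock station fixed to the desk: grey box 170 mm deep (x), 150 mm wide (y), its flat top panel 42 mm above the desk. Origin on the desk right below the midpoint between the two green keys; x points to its back, y to its left, z up. The box reaches from 42 mm before the origin to 128 mm behind it. It stands level, turned about z by up to 0.38 rad either way.
- guard (a joint): Sliding guard: yellow frame with a clear top, 88 mm deep (x), 136 mm wide (y), too big to grasp; solid from 62 to 86 mm above the desk, on two side legs. 0 = fully shut over the keys, 0.056 m = fully back, keys free. Slides along the station's x with about 2 N friction and stays where left. Starts shut or up to 12 mm open.
- guard_front (a point): middle of the guard's front face, 74 mm above the desk; push this face along the station's +x to open. Shut, it is 24 mm before the station's origin, fully back 32 mm behind it. The green keys' tops lie 8 mm below the guard's underside.
- guard_rear (a point): middle of the guard's rear face, 74 mm above the desk; push this face along the station's -x to shut. Shut, it is 64 mm behind the station's origin, fully back 120 mm.
- key_left (a joint): Left green key (station y = +30 mm), round cap 30 mm across, pressed straight down: 0 = up, 0.006 m = fully down; the spring takes 2 N at first and 5 N fully down and returns it.
- key_right (a joint): Right green key (station y = -30 mm), the same.
- key_left_top (a point): centre of the left green cap's top, 54 mm above the desk when up; it goes down with the key. The two keys are 60 mm apart between centres.
- key_right_top (a point): centre of the right green cap's top, likewise.
- switch_box: Another, smaller grey box fixed to the desk, 70 x 112 x 38 mm, with two red keys of the same size and spacing and no guard; to be left alone. Origin on the desk under its middle. It and the station may have changed sides.
- red_left (a joint): left red key of the switch box, 0 = up, 0.006 m = down; not to be pressed
- red_right (a joint): right red key of the switch box, the same
- jar_a: white sample jar, 74 mm across, 87 mm high, loose, at the back left of the desk; origin at its foot
- jar_b: white sample jar of the same size, loose, at the back of the desk to the right of the first; origin at its foot
- bottle: white dropper bottle with a blue cap, 28 mm across, 68 mm high, loose, between the two boxes; origin at its foot

How it is judged:
By the outcome, as a careful person would: the job done as asked, in the order asked, and still so for the second after the job is handed in, with the robot touching nothing.
It also fails if it takes over 58 s, if anything falls off the work surface, if the arm or the gripper's body presses on something with over 40 N, if the wrist force passes 120 N, or if a joint passes its speed limit or range.

## Robot

A 6-joint arm with a two-finger parallel gripper is mounted at the origin on a cart in front of the work surface, level with it; the furniture and walls round the work are solid. World frame = base frame: x ahead of the robot, y to its left, z up, the work surface at z = 0. Lengths are in mm, angles in rad, forces in N, time in s.
With the tool pointing down it reaches from about 275 to 750 mm from the base axis. Payload 10.2 kg.
Tool frame: the origin (TCP) lies midway between the tips of the shut fingers; the grasp point (between the pads) lies 19 mm behind it; x points along the fingers, y is the direction in which the jaws open and shut, and the axes are right-handed (so a half turn about x gives the same grasp; the last joint's range is limited). The gripper opens to 85 mm and grips with 20 to 120 N. Pads are 22 mm wide; open, the fingers measure 114 mm over their backs; the gripper's body (76 mm by 85 mm) begins 54 mm behind the grasp point. The pads swing forward as they close: fully open they stand 13 mm farther back than shut.
Start: joints at [1.038, 0.313, 1.498, -0, 1.331, -0.223], TCP at [160.069, 500.009, 231.294] pointing down, gripper open.
Joint ranges: [-2.94, 2.94], [-0.97, 2.17], [0.19, 2.56], [-1.23, 4.37], [0.02, 3.11], [-2.88, 2.88]. Speed limits (rad/s): [2.39, 2.39, 3.01, 3.14, 3.14, 3.14].

## Interface

Orientations are given as a unit quaternion [w, x, y, z].
In Python, from rig import sense, capture, get_calibration, finish_job gives the robot as it stands.
- The arm moves only by the tool jog_arm, never from a script. Its argument "increments" is a list of rows, each an object of numbers: "rx", "ry", "rz": the turn, a rotation vector about the tool's x, y, z in rad; "x", "y", "z": the shift along the tool's x, y, z in mm; "hand": the finger opening in mm, from 0 to 85.4. A call has 1 to 5 rows; each row shifts and turns the commanded pose from where the row before left it, along the tool's axes as they then stand; what a row does not reach is not made up. A row lasts 1/8 s, in which the tool goes at most 62.5 mm and 10.7 degrees, less where a joint would pass 70% of its speed; a pose out of reach is approached as far as the arm can. A call with a gripper value outside its range is refused whole. The fingers move at their own pace and stop on an object; "force" is the grip in N (left out, the last holds). Time passes only in rows, so rows that do not move let the fingers close. It gives the time, the measured TCP pose, the force and the opening at its end, in the units of the state.
- sense(): the state, without advancing time (a new reading comes with each control period).
- capture(name): name is "scene" or "top"; returns the picture (480x640x3 uint8, red, green, blue); there is no depth.
- get_calibration(name): a dict with "camera_matrix" (3x3 intrinsics, pixels), "R" (3x3) and "t" (3): a world point X has camera coordinates R X + t. Camera axes: x right, y down, z forward; pixel columns grow to the right and rows downward; lengths in mm; the calibration is good to about 2 mm. A picture is of the moment at which its call begins. get_calibration takes no time and is no camera call.
- finish_job(): hands the job in, once; it reports no verdict.
The state is a dict: "time_s": time; "joints": joint angles; "dq": joint speeds; "tau": joint torques, N m; "eef_pos": TCP position; "ee_rot": TCP orientation; "force": force on the tool from outside, world axes, zero at the start; "wrist_torque": the same for the moment, N m; "grip_width": opening from 0.0 (shut) to 1.0 (fully open).
Only numpy, scipy, OpenCV 4.12 (cv2) and the standard library are available. Lean on these libraries where they do the work, as an engineer would, in place of code of your own. Each camera call takes 0.05 s, during which the arm holds its last target.

## Working session

There is one attempt and no reset: what is moved stays moved. The work goes in short steps, Python scripts to look and compute and a tool call to move; the robot and the scene stay as the last step left them, time stands still between calls to the robot, and variables do not carry over. Pictures are saved under pics/ and viewed, and the job is handed in when it is done.

Besides the shell and the picture viewer there is one more tool, called after "Call:" as name(argument=value, ...), one argument or row to a line, values as JSON. jog_arm: Moves the arm, as the interface text tells. Its arguments: {"type":"object","properties":{"increments":{"type":"array","items":{"type":"object","properties":{"rx":{"type":"number"},"ry":{"type":"number"},"rz":{"type":"number"},"x":{"type":"number"},"y":{"type":"number"},"z":{"type":"number"},"hand":{"type":"number"}}}},"force":{"type":"number"}},"required":["increments"]}

```bash
ls; mkdir -p pics; python3 - <<'E'
from rig import *
import cv2
s=sense();print(s)
for n in("scene","top"):
    cv2.imwrite(f"pics/{n}0.png",cv2.cvtColor(capture(n),cv2.COLOR_RGB2BGR));print(get_calibration(n))
E
```

```text
pics
{'time_s': 0.0, 'joints': array([ 1.03760164e+00,  3.13504068e-01,  1.49846542e+00, -5.07990188e-06,
        1.33100946e+00, -2.23383810e-01]), 'dq': array([ 0.00041276, -0.00038748, -0.00021391,  0.0013762 ,  0.00119725,
       -0.00060431]), 'tau': array([-2.55119703e-04, -4.12244618e+01, -2.59750539e+01, -1.72021169e-04,
        3.99030716e-03,  6.53102830e-06]), 'eef_pos': array([159.92584546, 499.76652502, 230.69675083]), 'ee_rot': array([ 0.69846047,  0.10864058,  0.69881927, -0.10955282]), 'force': array([-0.17989113, -0.11713189,  0.58574173]), 'wrist_torque': array([-0.03281993,  0.00067952, -0.01799507]), 'grip_width': 1.004329111091599}
{'camera_matrix': array([[511.32541069,   0.        , 311.79616618],
       [  0.        , 511.32541069, 240.21369196],
       [  0.        ,   0.        ,   1.        ]]), 'R': array([[ 0.78131205, -0.62378542,  0.02105297],
       [-0.33213348, -0.44409349, -0.83214681],
       [ 0.52843054,  0.64317394, -0.55415562]]), 't': array([-481.37024468,  224.73875031,  705.74035852])}
{'camera_matrix': array([[475.64700622,   0.        , 322.14851307],
       [  0.        , 475.64700622, 246.77682239],
       [  0.        ,   0.        ,   1.        ]]), 'R': array([[ 0.0179265 , -0.99981889,  0.00638897],
       [-0.99801827, -0.01827897, -0.06021141],
       [ 0.06031729, -0.00529692, -0.9981652 ]]), 't': array([-42.02892699, 590.18930861, 952.12357459])}
```

View pics/scene0.png

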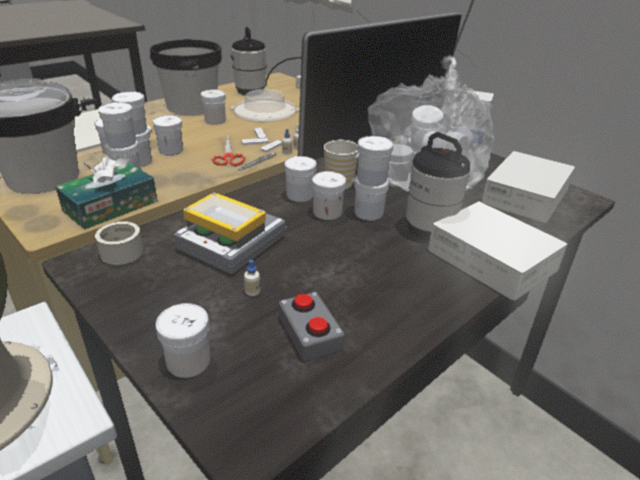

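View pics/top0.png

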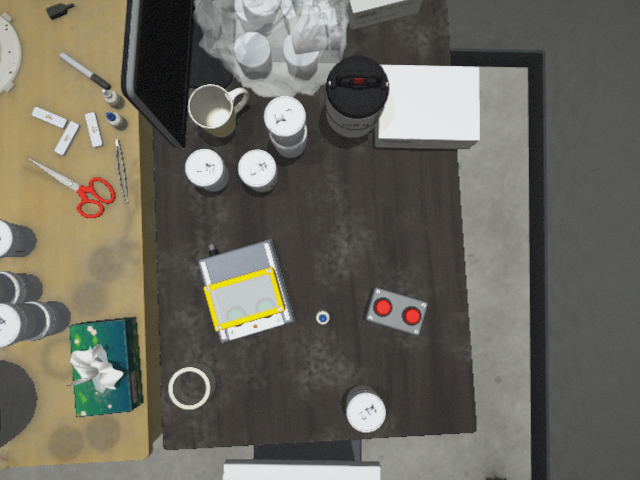

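The station is at about (248,290) in the top view with the guard near shut. The switch box is at (397,311), the bottle at (322,318), and the jars at (206,170) and (257,170). I'll zoom in next.

```bash
python3 - <<'E'
import cv2
a=cv2.imread("pics/top0.png")[225:355,180:340];cv2.imwrite("pics/z1.png",cv2.resize(a,None,fx=4.6,fy=4.6,interpolation=cv2.INTER_CUBIC))
a=cv2.imread("pics/scene0.png")[180:280,165:295];cv2.imwrite("pics/z2.png",cv2.resize(a,None,fx=6,fy=6,interpolation=cv2.INTER_CUBIC))
E
```

```text
(no output)
```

View pics/z1.png

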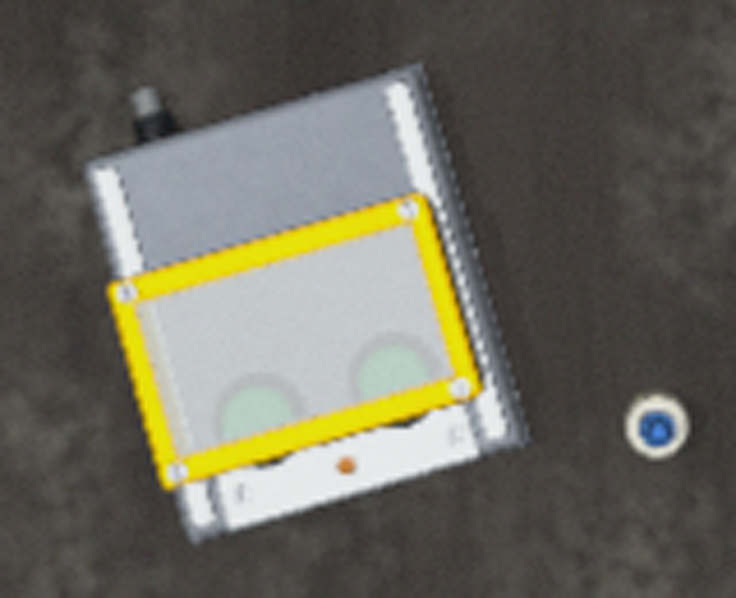

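View pics/z2.png

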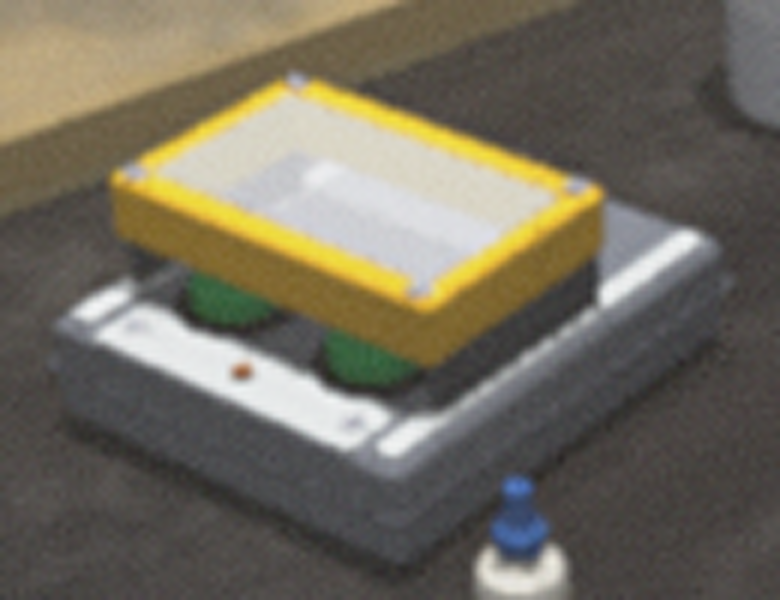

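```bash
cat > h.py <<'E'
from rig import *
import numpy as np,cv2
from scipy.optimize import least_squares
def proj(n,P):
    c=get_calibration(n);q=c["R"]@np.asarray(P,float).T+c["t"][:,None];q=c["camera_matrix"]@q;return (q[:2]/q[2]).T
def unproj(n,uv,z):
    c=get_calibration(n);d=c["R"].T@np.linalg.solve(c["camera_matrix"],[*uv,1]);o=-c["R"].T@c["t"];return o+d*(z-o[2])/d[2]
E
python3 - <<'E'
from h import *
G=lambda a,b:('g',a,b,86)
B=lambda a,b,z=42:('b',a,b,z)
T=[(G(-24,68),168,490),(G(-24,-68),483,388),(G(64,68),108,285),(G(64,-68),427,195),(B(128,75),88,163),(B(-42,75),190,540),(B(0,30,54),258,408),(B(0,-30,54),393,368)]
S=[(G(-24,68),113,180),(G(-24,-68),432,303),(G(64,-68),602,192),(G(64,68),295,75),(B(-42,75),60,330),(B(-42,-75),395,475),(B(128,-75),720,245)]
def res(p,full=False):
    x,y,th,g=p;c,s=np.cos(th),np.sin(th);out=[]
    for n,L,k,o in(("top",T,4.6,(180,225)),("scene",S,6,(165,180))):
        P=[];uv=[]
        for f,u,v in L:
            lx=f[1]+(g if f[0]=='g' else 0);P.append([x+c*lx-s*f[2],y+s*lx+c*f[2],f[3]]);uv.append([u/k+o[0]-.4,v/k+o[1]-.4])
        d=proj(n,P)-uv
        if full: print(n,d.round(1).tolist())
        out.append(d.ravel())
    return np.concatenate(out)
r=least_squares(res,[500,140,.2,5],loss='soft_l1');print(r.x.round(3));res(r.x,1)
for n,uv,z in(("top",(322,318),68),("scene",(251,263),68),("top",(206,170),87),("top",(257,170),87),("top",(383,307),44),("top",(411,316),44)):print(n,uv,unproj(n,uv,z).round(0))
from scipy.spatial.transform import Rotation as R
q=sense()['ee_rot'];print(R.from_quat(q[[1,2,3,0]]).as_matrix().round(3))
E
```

```text
[4.61297e+02 1.05163e+02 3.09000e-01 7.26100e+00]
top [[-0.0, 0.1], [1.2, 1.3], [0.2, -0.5], [0.2, -1.7], [-1.3, -0.9], [0.1, 0.1], [0.4, 2.0], [0.7, 1.8]]
scene [[-1.3, -1.0], [-0.6, 0.6], [1.0, -0.9], [-0.2, -1.0], [-1.8, -2.2], [0.8, -0.4], [1.7, -1.6]]
top (322, 318) [451. -33.  68.]
scene (251, 263) [446. -43.  68.]
top (206, 170) [729. 193.  87.]
top (257, 170) [731.  96.  87.]
top (383, 307) [ 473. -153.   44.]
top (411, 316) [ 456. -209.   44.]
[[-0.001  0.305  0.952]
 [-0.001  0.952 -0.305]
 [-1.    -0.001 -0.   ]]
```

```bash
python3 - <<'E'
from h import *
for n,z in(("top",86),):
    im=cv2.imread(f"pics/{n}0.png");h=cv2.cvtColor(im,cv2.COLOR_BGR2HSV)
    m=cv2.inRange(h,(22,170,150),(35,255,255));
    # restrict
    c=max(cv2.findContours(m,cv2.RETR_EXTERNAL,2)[0],key=cv2.contourArea)
    r=cv2.minAreaRect(cv2.convexHull(c));bp=cv2.boxPoints(r);print(r)
    W=np.array([unproj(n,p,z) for p in bp]);print(W.round(1))
    for i in range(4):
        d=W[(i+1)%4]-W[i];print(np.hypot(*d[:2]).round(1),np.arctan2(d[1],d[0]).round(3))
    w=W.mean(0);print(w)
    # edges of the box: lines fit
E
python3 - <<'E'
from h import *
# rectify top view at z=42 and z=86 , 0.25mm... 1px=0.5mm
im=cv2.imread("pics/top0.png")
for z in(42,54,86):
    wp=np.array([[600,220],[600,20],[380,220],[380,20]],float)
    uv=proj("top",np.c_[wp,np.full(4,z)]).astype(np.float32)
    dst=np.float32([[ (220-y)*2.7,(600-x)*2.7] for x,y in wp])
    o=cv2.warpPerspective(im,cv2.getPerspectiveTransform(uv,dst),(540,594),flags=cv2.INTER_CUBIC)
    cv2.imwrite(f"pics/r{z}.png",o)
E
```

```text
((248.8532257080078, 318.34405517578125), (5.172262191772461, 59.481014251708984), 73.3007583618164)
[[437.4 158.6  86. ]
 [471.1  52.6  86. ]
 [461.9  49.6  86. ]
 [428.3 155.6  86. ]]
111.2 -1.263
9.7 -2.826
111.2 1.879
9.7 0.323
[449.68263788 104.10850006  86.        ]
```

View pics/r42.png

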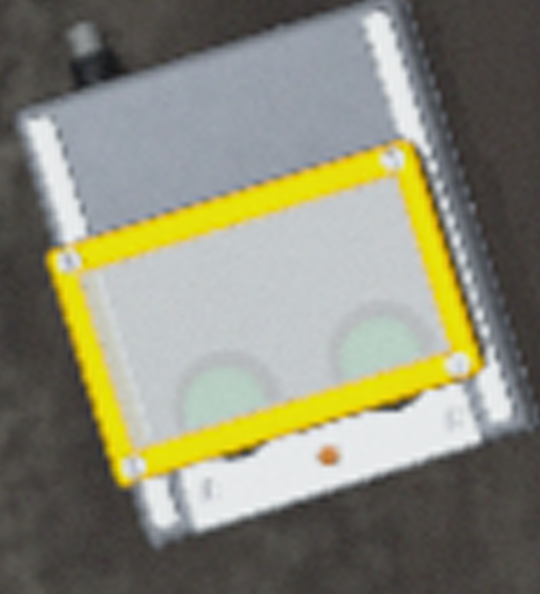

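```bash
python3 - <<'E'
from h import *
im=cv2.imread("pics/top0.png");h=cv2.cvtColor(im,cv2.COLOR_BGR2HSV)
m=cv2.inRange(h,(20,110,110),(38,255,255));m[:, :195]=0;m[:,310:]=0;m[:255]=0;m[340:]=0
P=np.argwhere(m)[:,::-1].astype(float)
W=np.array([unproj("top",p,86)[:2] for p in P])
r=cv2.minAreaRect(W.astype(np.float32));print(r)
# robust angle: project extents with percentile
hull=cv2.convexHull(W.astype(np.float32))[:,0]
best=[]
for th in np.arange(.2,.4,.01):
    c,s=np.cos(th),np.sin(th);u=W@[c,s];v=W@[-s,c]
    print(round(th,2),np.ptp(u).round(1),np.ptp(v).round(1))
# side-face / scene
E
```

```text
((486.1363525390625, 115.06246185302734), (88.38279724121094, 137.0455780029297), 17.52400779724121)
0.2 100.4 144.0
0.21 99.2 143.4
0.22 98.0 142.7
0.23 96.8 142.1
0.24 95.6 141.4
0.25 94.4 140.7
0.26 93.2 140.1
0.27 92.0 139.4
0.28 90.8 138.7
0.29 89.7 138.0
0.3 88.8 137.4
0.31 88.6 136.9
0.32 89.6 137.5
0.33 90.6 138.1
0.34 91.6 138.7
0.35 92.6 139.2
0.36 93.6 139.9
0.37 94.7 140.5
0.38 95.9 141.2
0.39 97.1 141.8
```

Call:
jog_arm(
  increments=[
    {"rx": -0.154, "hand": 50},
    {"rx": -0.154},
    {"rx": -0.154},
    {"rx": -0.154},
    {"x": 0},
  ],
)

```text
schema error: expected keys rx, ry, rz, x, y, z, hand
```

Call:
jog_arm(
  increments=[
    {"y": -45, "z": 12},
    {"y": -45, "z": 12},
    {"y": -45, "z": 12},
    {"y": -45, "z": 12},
    {"y": -45, "z": 12},
  ],
)

```text
schema error: expected keys rx, ry, rz, x, y, z, hand
```

Call:
jog_arm(
  increments=[
    {"y": -45, "z": 12},
    {"y": -45, "z": 12},
    {"y": -45, "z": 12},
    {"y": -45, "z": 12},
    {"y": -45, "z": 12},
  ],
)

```text
schema error: expected keys rx, ry, rz, x, y, z, hand
```

```bash
cat >> h.py <<'E'
from scipy.spatial.transform import Rotation as Rt
O=np.array([460.8,105.8]);TH=.306
def st():
    s=sense();c,n=np.cos(TH),np.sin(TH);d=s['eef_pos'][:2]-O;M=Rt.from_quat(s['ee_rot'][[1,2,3,0]]).as_matrix()
    f=s['force'];print('t',round(s['time_s'],2),'local',(d@[c,n]).round(1),(d@[-n,c]).round(1),'z',s['eef_pos'][2].round(1),'F',(f[:2]@[c,n]).round(1),(f[:2]@[-n,c]).round(1),f[2].round(1),'yaw',np.arctan2(M[1,2],M[0,2]).round(3),'down',M[:,0].round(3),'w',(s['grip_width']*85.4).round(1))
E
python3 -c "
from h import *
st();cv2.imwrite('pics/t1.png',capture('top')[:,:,::-1]);cv2.imwrite('pics/s1.png',capture('scene')[:,:,::-1])"
```

```text
Traceback (most recent call last):
  File "h.py", line 12, in st
    f=s['force'];print('t',round(s['time_s'],2),'local',(d@[c,n]).round(1),(d@[-n,c]).round(1),'z',s['eef_pos'][2].round(1),'F',(f[:2]@[c,n]).round(1),(f[:2]@[-n,c]).round(1),f[2].round(1),'yaw',np.arctan2(M[1,2],M[0,2]).round(3),'down',M[:,0].round(3),'w',(s['grip_width']*85.4).round(1))
                                                                                                                                                                                                                                                                 ^^^^^^^^^^^^^^^^^^^^^^^^^^^^
AttributeError: 'float' object has no attribute 'round'
```

All seven keys are needed in every row.

Call:
jog_arm(
  increments=[
    {"rx": -0.154, "ry": 0, "rz": 0, "x": 0, "y": 0, "z": 0, "hand": 50},
    {"rx": -0.154, "ry": 0, "rz": 0, "x": 0, "y": 0, "z": 0, "hand": 50},
    {"rx": -0.154, "ry": 0, "rz": 0, "x": 0, "y": 0, "z": 0, "hand": 50},
    {"rx": -0.154, "ry": 0, "rz": 0, "x": 0, "y": 0, "z": 0, "hand": 50},
  ],
)

```text
time_s: 0.6
eef_pos: [160.0, 499.9, 230.9]
ee_rot: [0.698, -0.11, 0.699, 0.109]
force: [-0.8, 0.2, -0.3]
grip_width: 0.59
```

```bash
sed -i "s/(s\['grip_width'\]\*85.4).round(1)/round(s['grip_width']*85.4,1)/" h.py
python3 -c "
from h import *
st();print(sense()['joints'])"
```

```text
t 0.6 local -168.1 466.4 z 230.9 F -0.7 0.4 -0.3 yaw 0.311 down [-0.    -0.001 -1.   ] w 50.4
[ 1.03759513e+00  3.13252481e-01  1.49818619e+00  2.68296057e-06
  1.33098026e+00 -8.44474747e-01]
```

Call:
jog_arm(
  increments=[
    {"rx": 0.001, "ry": 0, "rz": 0, "x": 0, "y": -46, "z": 12, "hand": 50},
    {"rx": 0.001, "ry": 0, "rz": 0, "x": 0, "y": -46, "z": 12, "hand": 50},
    {"rx": 0.001, "ry": 0, "rz": 0, "x": 0, "y": -46, "z": 12, "hand": 50},
    {"rx": 0.001, "ry": 0, "rz": 0, "x": 0, "y": -46, "z": 12, "hand": 50},
    {"rx": 0, "ry": 0, "rz": 0, "x": 0, "y": -46, "z": 12, "hand": 50},
  ],
)

```text
time_s: 1.23
eef_pos: [286.7, 297.1, 231.2]
ee_rot: [0.699, -0.107, 0.699, 0.106]
force: [0.6, 0.5, 0.5]
grip_width: 0.587
```

Call:
jog_arm(
  increments=[
    {"rx": 0, "ry": 0, "rz": 0, "x": 0, "y": -46, "z": 12, "hand": 50},
    {"rx": 0, "ry": 0, "rz": 0, "x": 0, "y": -46, "z": 12, "hand": 50},
    {"rx": 0, "ry": 0, "rz": 0, "x": 0, "y": -46, "z": 12, "hand": 50},
    {"rx": 0, "ry": 0, "rz": 0, "x": 0, "y": -46, "z": 12, "hand": 50},
    {"rx": 0, "ry": 0, "rz": 0, "x": 0, "y": -46, "z": 12, "hand": 50},
  ],
)

```text
time_s: 1.85
eef_pos: [412.4, 95.3, 231.2]
ee_rot: [0.699, -0.106, 0.699, 0.106]
force: [-0.1, 0.4, -0.0]
grip_width: 0.585
```

```bash

python3 -c "
from h import *
st();cv2.imwrite('pics/t1.png',capture('top')[:,:,::-1]);cv2.imwrite('pics/s1.png',capture('scene')[:,:,::-1])"
```

```text
t 1.85 local -49.3 4.6 z 231.2 F 0.0 0.4 -0.0 yaw 0.302 down [-0.  0. -1.] w 49.9
```

View pics/s1.png

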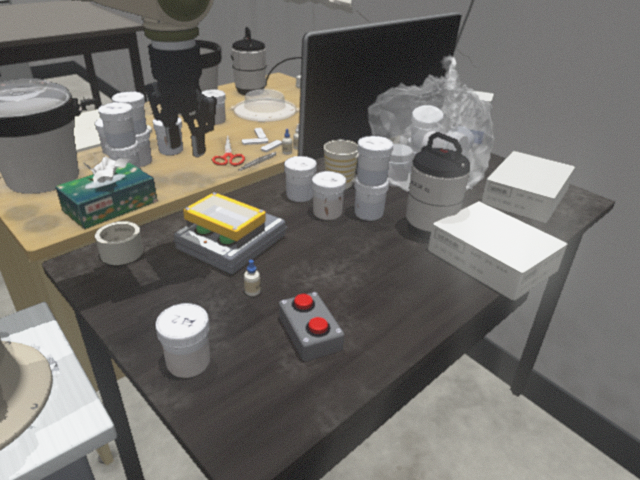

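The gripper is in view at about (180,110), with fingertips near (162,150) and (200,155). I'll check this against the projection.

```bash

python3 -c "
from h import *
s=sense();M=Rt.from_quat(s['ee_rot'][[1,2,3,0]]).as_matrix();p=s['eef_pos']
P=[p+M@np.array([-6,y,z]) for y in(25,-25,39,-39) for z in (-11,11)]
print(proj('scene',P).round(0).tolist(),proj('top',P).round(0).tolist())
a=cv2.imread('pics/s1.png')[80:180,130:240];cv2.imwrite('pics/z3.png',cv2.resize(a,None,fx=6,fy=6))"
```

```text
[[169.0, 148.0], [179.0, 144.0], [191.0, 155.0], [200.0, 151.0], [164.0, 146.0], [173.0, 142.0], [197.0, 158.0], [207.0, 153.0]] [[227.0, 362.0], [223.0, 348.0], [258.0, 353.0], [254.0, 339.0], [218.0, 365.0], [214.0, 351.0], [267.0, 350.0], [263.0, 337.0]]
```

View pics/z3.png

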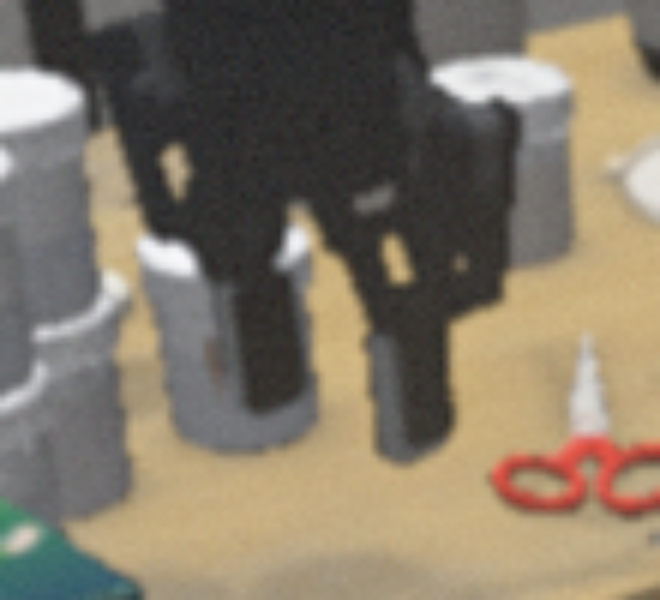

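View pics/t1.png

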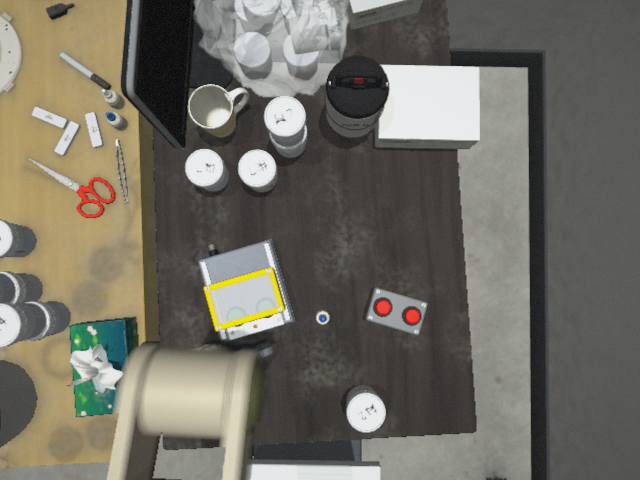

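Call:
jog_arm(
  increments=[
    {"rx": -0.004, "ry": 0, "rz": 0, "x": 30, "y": -4, "z": -4, "hand": 50},
    {"rx": 0, "ry": 0, "rz": 0, "x": 40, "y": 0, "z": -4, "hand": 50},
    {"rx": 0, "ry": 0, "rz": 0, "x": 40, "y": 0, "z": 0, "hand": 50},
    {"rx": 0, "ry": 0, "rz": 0, "x": 35, "y": 0, "z": 0, "hand": 50},
    {"rx": 0, "ry": 0, "rz": 0, "x": 22, "y": 0, "z": 0, "hand": 50},
  ],
)

```text
time_s: 2.58
eef_pos: [404.4, 91.2, 62.8]
ee_rot: [0.698, -0.108, 0.7, 0.108]
force: [0.3, -0.4, 0.1]
grip_width: 0.584
```

```bash

python3 -c "
from h import *
st();cv2.imwrite('pics/s2.png',cv2.resize(capture('scene')[150:280,130:290,::-1],None,fx=4.5,fy=4.5));st()"
```

```text
t 2.58 local -58.2 3.0 z 62.8 F 0.1 -0.5 0.1 yaw 0.307 down [-0.002  0.    -1.   ] w 49.9
t 2.62 local -59.2 3.3 z 61.0 F -2.5 1.2 -1.3 yaw 0.306 down [-0.005  0.    -1.   ] w 50.3
```

View pics/s2.png

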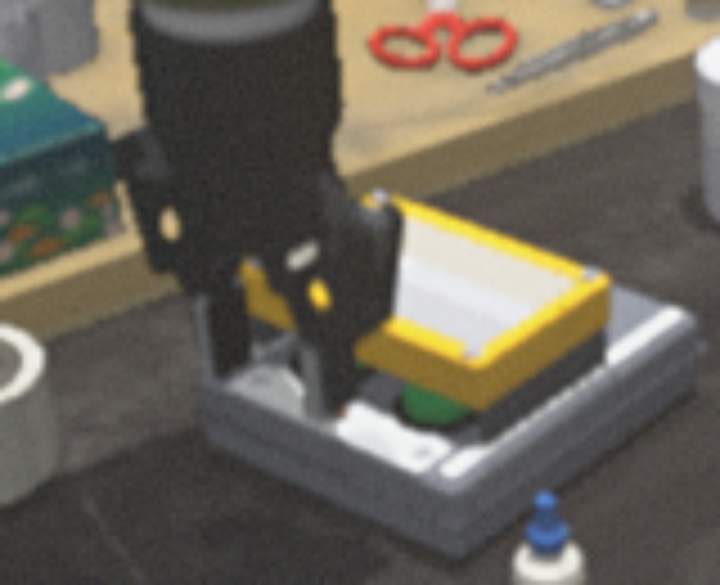

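Call:
jog_arm(
  increments=[
    {"rx": 0, "ry": 0, "rz": 0, "x": 0, "y": -3, "z": 12, "hand": 50},
    {"rx": 0, "ry": 0, "rz": 0, "x": 0, "y": 0, "z": 10, "hand": 50},
    {"rx": 0, "ry": 0, "rz": 0, "x": 0, "y": 0, "z": 8, "hand": 50},
    {"rx": 0, "ry": 0, "rz": 0, "x": 0, "y": 0, "z": 8, "hand": 50},
    {"rx": 0, "ry": 0, "rz": 0, "x": 0, "y": 0, "z": 8, "hand": 50},
  ],
)

```text
time_s: 3.25
eef_pos: [450.6, 101.8, 64.4]
ee_rot: [0.699, -0.108, 0.699, 0.108]
force: [-2.3, -1.2, 1.9]
grip_width: 0.585
```

```bash
python3 -c "
from h import *
st()"
```

```text
t 3.25 local -10.9 -0.8 z 64.4 F -2.5 -0.4 1.9 yaw 0.306 down [-0. -0. -1.] w 50.0
```

Call:
jog_arm(
  increments=[
    {"rx": 0, "ry": 0, "rz": 0, "x": 0, "y": 0, "z": 7, "hand": 50},
    {"rx": 0, "ry": 0, "rz": 0, "x": 0, "y": 0, "z": 6, "hand": 50},
    {"rx": 0, "ry": 0, "rz": 0, "x": 0, "y": 0, "z": 6, "hand": 50},
    {"rx": 0, "ry": 0, "rz": 0, "x": 0, "y": 0, "z": 5, "hand": 50},
    {"rx": 0, "ry": 0, "rz": 0, "x": 0, "y": 0, "z": 4, "hand": 50},
  ],
)

```text
time_s: 3.88
eef_pos: [477.2, 110.2, 64.3]
ee_rot: [0.699, -0.108, 0.699, 0.108]
force: [-2.3, -0.0, 2.1]
grip_width: 0.584
```

```bash
python3 -c "
from h import *
st()"
```

```text
t 3.88 local 17.0 -0.8 z 64.3 F -2.2 0.7 2.1 yaw 0.306 down [-0.  0. -1.] w 49.9
```

Call:
jog_arm(
  increments=[
    {"rx": 0, "ry": 0, "rz": 0, "x": 0, "y": 0, "z": 2, "hand": 50},
    {"rx": 0, "ry": 0, "rz": 0, "x": 0, "y": 0, "z": 2, "hand": 50},
  ],
)

```text
time_s: 4.12
eef_pos: [479.3, 110.9, 64.2]
ee_rot: [0.697, -0.108, 0.7, 0.108]
force: [-16.3, -7.3, 13.1]
grip_width: 0.587
```

Call:
jog_arm(
  increments=[
    {"rx": 0, "ry": 0, "rz": 0, "x": 0, "y": 0, "z": 1.5, "hand": 50},
  ],
)

```text
time_s: 4.25
eef_pos: [479.3, 110.9, 64.2]
ee_rot: [0.696, -0.108, 0.702, 0.108]
force: [-23.7, -11.5, 18.8]
grip_width: 0.586
```

Call:
jog_arm(
  increments=[
    {"rx": 0, "ry": 0, "rz": 0, "x": 0, "y": 0, "z": 1.5, "hand": 50},
  ],
)

```text
time_s: 4.38
eef_pos: [479.3, 110.9, 64.2]
ee_rot: [0.694, -0.109, 0.703, 0.108]
force: [-32.3, -15.5, 25.5]
grip_width: 0.59
```

```bash
python3 -c "
from h import *
st()"
```

```text
t 4.38 local 19.2 -0.7 z 64.2 F -35.4 -5.0 25.5 yaw 0.307 down [-0.012 -0.003 -1.   ] w 50.4
```

Hard stop reached: 35 N with no further motion. Backing off and looking.

Call:
jog_arm(
  increments=[
    {"rx": 0, "ry": 0, "rz": 0, "x": 0, "y": 0, "z": -8, "hand": 50},
    {"rx": 0, "ry": 0, "rz": 0, "x": -10, "y": 0, "z": -20, "hand": 50},
    {"rx": 0, "ry": 0, "rz": 0, "x": -20, "y": 0, "z": -30, "hand": 50},
    {"rx": 0, "ry": 0, "rz": 0, "x": -20, "y": 0, "z": -40, "hand": 50},
    {"rx": 0, "ry": 0, "rz": 0, "x": 0, "y": 0, "z": 0, "hand": 50},
  ],
)

```text
time_s: 5.0
eef_pos: [389.6, 82.4, 115.4]
ee_rot: [0.7, -0.108, 0.698, 0.107]
force: [0.3, 0.8, 0.7]
grip_width: 0.587
```

```bash
python3 -c "
from h import *
st()
a=capture('top');b=capture('scene')
cv2.imwrite('pics/t3.png',a[...,::-1]);cv2.imwrite('pics/s3.png',b[...,::-1])
cv2.imwrite('pics/t3z.png',cv2.resize(a[225:355,180:340,::-1],None,fx=4.6,fy=4.6,interpolation=2))
cv2.imwrite('pics/s3z.png',cv2.resize(b[180:280,165:295,::-1],None,fx=6,fy=6,interpolation=2))
"
```

```text
t 5.0 local -75.0 -0.9 z 115.4 F 0.5 0.6 0.7 yaw 0.306 down [ 0.003 -0.    -1.   ] w 50.1
```

View pics/t3z.png

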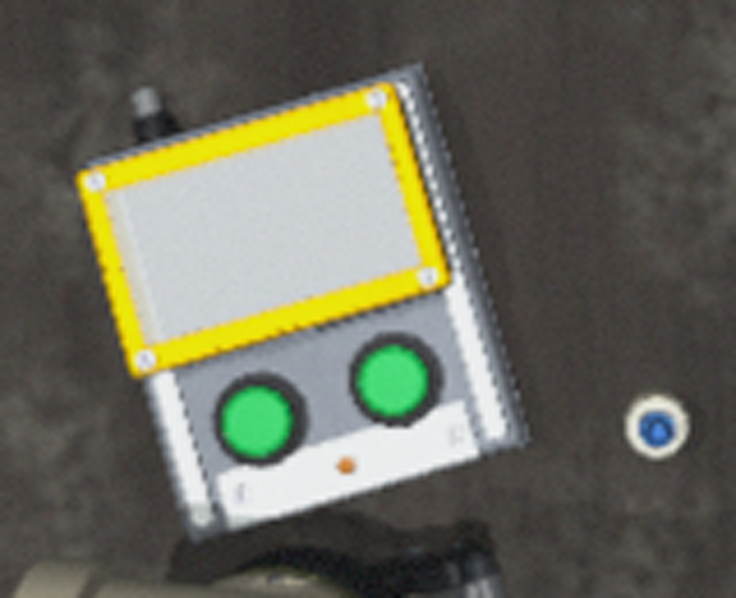

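View pics/s3z.png

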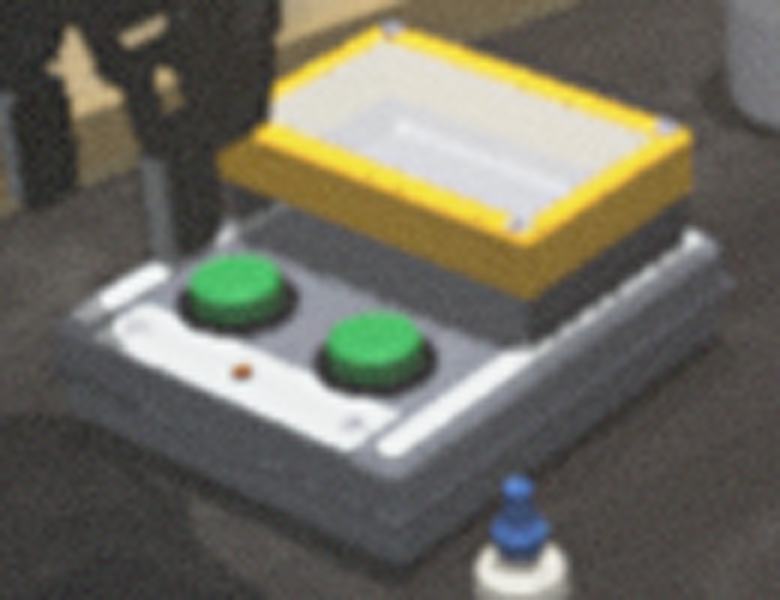

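Guard is fully back and both green caps are visible, at about (256,417) and (391,378) in the zoomed top view. I'll measure the key centres from the bright cap tops in both cameras.

```bash
python3 -c "
from h import *
c_,n_=np.cos(TH),np.sin(TH)
for n in('top','scene'):
    im=cv2.imread(f'pics/{n[0]}3.png');h=cv2.cvtColor(im,cv2.COLOR_BGR2HSV)
    m=cv2.inRange(h,(50,120,140 if n=='scene' else 120),(90,255,255));m[:220]=0;m[330:]=0;m[:,:190]=0;m[:,320:]=0
    k,l,s,ce=cv2.connectedComponentsWithStats(m)
    for i in range(1,k):
        if s[i,4]>30:
            w=unproj(n,ce[i],54);d=w[:2]-O;print(n,s[i],ce[i].round(1),w.round(1),'loc',(d@[c_,n_]).round(1),(d@[-n_,c_]).round(1))
"
```

```text
top [258 300  15  15 178] [265.  307.2] [468.8  78.   54. ] loc -0.8 -28.9
top [228 309  15  15 177] [235.3 316.2] [450.5 135.3  54. ] loc -1.0 31.2
scene [197 223  14   8  89] [203.5 226.5] [448.2 129.6  54. ] loc -4.8 26.5
scene [220 233  15   8  95] [226.8 236.3] [466.4  72.5  54. ] loc -4.7 -33.4
```

Call:
jog_arm(
  increments=[
    {"rx": 0, "ry": 0, "rz": 0, "x": 0, "y": 0, "z": 24, "hand": 50},
    {"rx": 0, "ry": 0, "rz": 0, "x": 10, "y": 0, "z": 24, "hand": 50},
    {"rx": 0, "ry": 0, "rz": 0, "x": 20, "y": 0, "z": 24, "hand": 50},
    {"rx": 0, "ry": 0, "rz": 0, "x": 20, "y": 0, "z": 0, "hand": 50},
    {"rx": 0, "ry": 0, "rz": 0, "x": 8, "y": 0, "z": 0, "hand": 50},
  ],
)

```text
time_s: 5.72
eef_pos: [458.8, 104.6, 54.6]
ee_rot: [0.698, -0.108, 0.7, 0.108]
force: [0.8, 0.2, -0.6]
grip_width: 0.588
```

```bash
python3 -c "
from h import *
st()
b=capture('scene');st()
cv2.imwrite('pics/s4z.png',cv2.resize(b[180:280,165:295,::-1],None,fx=6,fy=6,interpolation=2))
"
```

```text
t 5.72 local -2.3 -0.6 z 54.6 F 0.8 -0.1 -0.6 yaw 0.306 down [-0.002  0.    -1.   ] w 50.2
t 5.78 local -2.6 -0.6 z 54.4 F -0.6 -0.5 -1.2 yaw 0.306 down [-0.003  0.    -1.   ] w 50.1
```

View pics/s4z.png

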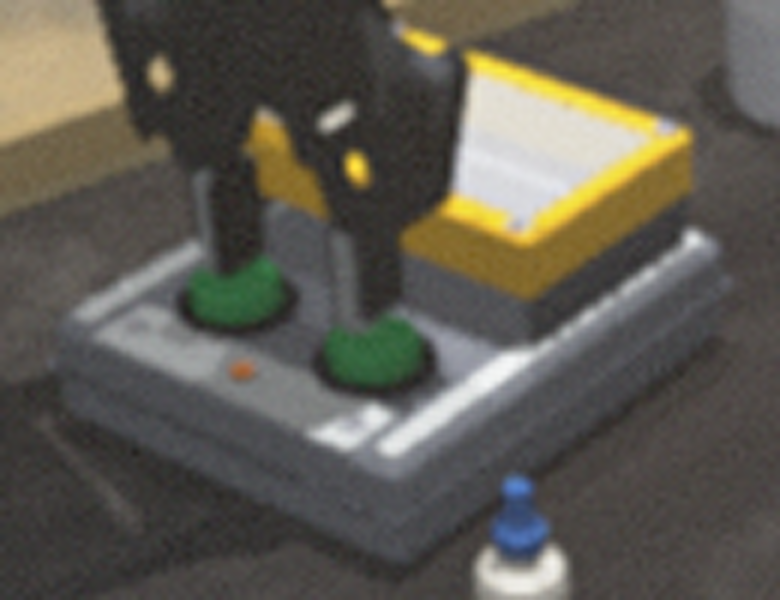

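Fingertips at about (237,272) and (370,325) hang right over the cap centres. Pressing.

Call:
jog_arm(
  increments=[
    {"rx": 0, "ry": 0, "rz": 0, "x": 4, "y": 0, "z": 0, "hand": 50},
    {"rx": 0, "ry": 0, "rz": 0, "x": 3, "y": 0, "z": 0, "hand": 50},
  ],
)

```text
time_s: 6.02
eef_pos: [459.2, 104.3, 49.7]
ee_rot: [0.699, -0.108, 0.698, 0.108]
force: [-1.3, 0.4, 5.7]
grip_width: 0.587
```

Call:
jog_arm(
  increments=[
    {"rx": 0, "ry": 0, "rz": 0, "x": 2, "y": 0, "z": 0, "hand": 50},
    {"rx": 0, "ry": 0, "rz": 0, "x": 2, "y": 0, "z": 0, "hand": 50},
  ],
)

```text
time_s: 6.28
eef_pos: [459.3, 104.3, 46.1]
ee_rot: [0.699, -0.108, 0.698, 0.108]
force: [-2.5, 0.8, 8.6]
grip_width: 0.584
```

Call:
jog_arm(
  increments=[
    {"rx": 0, "ry": 0, "rz": 0, "x": 1.5, "y": 0, "z": 0, "hand": 50},
  ],
)

```text
time_s: 6.4
eef_pos: [459.3, 104.3, 44.8]
ee_rot: [0.699, -0.108, 0.698, 0.108]
force: [-7.4, -0.6, 24.3]
grip_width: 0.589
```

Call:
jog_arm(
  increments=[
    {"rx": 0, "ry": 0, "rz": 0, "x": 0.7, "y": 0, "z": 0, "hand": 50},
  ],
)

```text
time_s: 6.52
eef_pos: [459.3, 104.3, 44.8]
ee_rot: [0.699, -0.108, 0.698, 0.108]
force: [-8.1, -0.3, 26.5]
grip_width: 0.583
```

```bash
python3 -c "
from h import *
st();print(sense()['wrist_torque'])
b=capture('scene')
cv2.imwrite('pics/s5.png',b[...,::-1])
cv2.imwrite('pics/s5z.png',cv2.resize(b[180:280,165:295,::-1],None,fx=6,fy=6,interpolation=2))
"
```

```text
t 6.53 local -1.8 -1.0 z 44.8 F -7.9 2.2 26.5 yaw 0.306 down [ 0.001 -0.    -1.   ] w 49.8
[-0.06459603  1.42388643  0.01731898]
```

View pics/s5z.png

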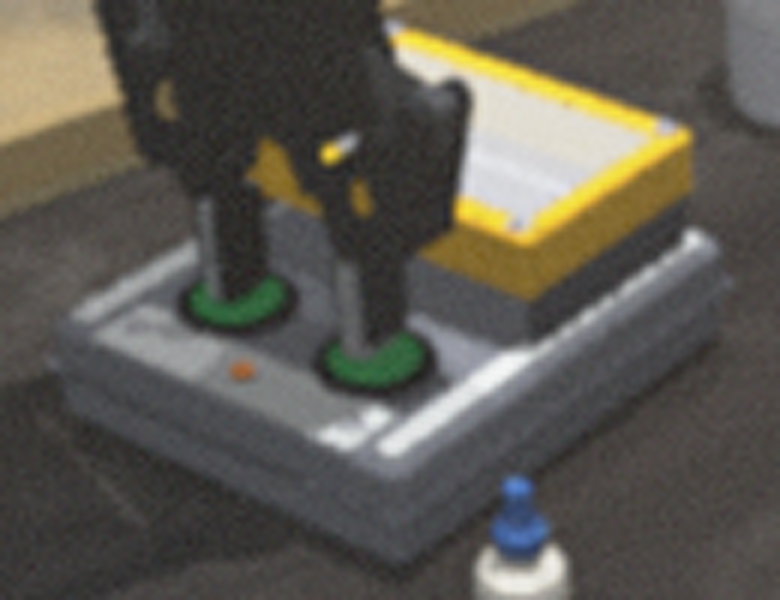

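Both caps are equally low and the force has bottomed out (26 N total, with no roll moment left once the side force is accounted for). Holding.

Call:
jog_arm(
  increments=[
    {"rx": 0, "ry": 0, "rz": 0, "x": 0.6, "y": 0, "z": 0, "hand": 50},
    {"rx": 0, "ry": 0, "rz": 0, "x": 0, "y": 0, "z": 0, "hand": 50},
    {"rx": 0, "ry": 0, "rz": 0, "x": 0, "y": 0, "z": 0, "hand": 50},
    {"rx": 0, "ry": 0, "rz": 0, "x": 0, "y": 0, "z": 0, "hand": 50},
    {"rx": 0, "ry": 0, "rz": 0, "x": 0, "y": 0, "z": 0, "hand": 50},
  ],
)

```text
time_s: 7.2
eef_pos: [459.4, 104.3, 44.8]
ee_rot: [0.699, -0.108, 0.698, 0.108]
force: [-9.1, -0.8, 27.5]
grip_width: 0.589
```

Call:
jog_arm(
  increments=[
    {"rx": 0, "ry": 0, "rz": 0, "x": 0, "y": 0, "z": 0, "hand": 50},
    {"rx": 0, "ry": 0, "rz": 0, "x": 0, "y": 0, "z": 0, "hand": 50},
    {"rx": 0, "ry": 0, "rz": 0, "x": 0, "y": 0, "z": 0, "hand": 50},
    {"rx": 0, "ry": 0, "rz": 0, "x": 0, "y": 0, "z": 0, "hand": 50},
    {"rx": 0, "ry": 0, "rz": 0, "x": 0, "y": 0, "z": 0, "hand": 50},
  ],
)

```text
time_s: 7.82
eef_pos: [459.3, 104.3, 44.8]
ee_rot: [0.699, -0.108, 0.698, 0.108]
force: [-10.1, 0.0, 28.2]
grip_width: 0.593
```

Call:
jog_arm(
  increments=[
    {"rx": 0, "ry": 0, "rz": 0, "x": 0, "y": 0, "z": 0, "hand": 50},
    {"rx": 0, "ry": 0, "rz": 0, "x": 0, "y": 0, "z": 0, "hand": 50},
    {"rx": 0, "ry": 0, "rz": 0, "x": 0, "y": 0, "z": 0, "hand": 50},
    {"rx": 0, "ry": 0, "rz": 0, "x": 0, "y": 0, "z": 0, "hand": 50},
    {"rx": 0, "ry": 0, "rz": 0, "x": 0, "y": 0, "z": 0, "hand": 50},
  ],
)

```text
time_s: 8.45
eef_pos: [459.3, 104.3, 44.8]
ee_rot: [0.699, -0.108, 0.698, 0.108]
force: [-9.4, -1.1, 27.2]
grip_width: 0.588
```

Call:
jog_arm(
  increments=[
    {"rx": 0, "ry": 0, "rz": 0, "x": 0, "y": 0, "z": 0, "hand": 50},
    {"rx": 0, "ry": 0, "rz": 0, "x": 0, "y": 0, "z": 0, "hand": 50},
    {"rx": 0, "ry": 0, "rz": 0, "x": 0, "y": 0, "z": 0, "hand": 50},
    {"rx": 0, "ry": 0, "rz": 0, "x": 0, "y": 0, "z": 0, "hand": 50},
    {"rx": 0, "ry": 0, "rz": 0, "x": 0, "y": 0, "z": 0, "hand": 50},
  ],
)

```text
time_s: 9.07
eef_pos: [459.3, 104.3, 44.8]
ee_rot: [0.699, -0.108, 0.698, 0.108]
force: [-9.7, -0.5, 27.5]
grip_width: 0.585
```

Call:
jog_arm(
  increments=[
    {"rx": 0, "ry": 0, "rz": 0, "x": 0, "y": 0, "z": 0, "hand": 50},
    {"rx": 0, "ry": 0, "rz": 0, "x": 0, "y": 0, "z": 0, "hand": 50},
    {"rx": 0, "ry": 0, "rz": 0, "x": 0, "y": 0, "z": 0, "hand": 50},
    {"rx": 0, "ry": 0, "rz": 0, "x": 0, "y": 0, "z": 0, "hand": 50},
    {"rx": 0, "ry": 0, "rz": 0, "x": 0, "y": 0, "z": 0, "hand": 50},
  ],
)

```text
time_s: 9.7
eef_pos: [459.4, 104.3, 44.8]
ee_rot: [0.699, -0.108, 0.698, 0.108]
force: [-9.5, -0.8, 28.3]
grip_width: 0.582
```

Call:
jog_arm(
  increments=[
    {"rx": 0, "ry": 0, "rz": 0, "x": 0, "y": 0, "z": 0, "hand": 50},
    {"rx": 0, "ry": 0, "rz": 0, "x": 0, "y": 0, "z": 0, "hand": 50},
    {"rx": 0, "ry": 0, "rz": 0, "x": 0, "y": 0, "z": 0, "hand": 50},
    {"rx": 0, "ry": 0, "rz": 0, "x": 0, "y": 0, "z": 0, "hand": 50},
    {"rx": 0, "ry": 0, "rz": 0, "x": 0, "y": 0, "z": 0, "hand": 50},
  ],
)

```text
time_s: 10.32
eef_pos: [459.3, 104.3, 44.8]
ee_rot: [0.699, -0.108, 0.698, 0.108]
force: [-10.4, -0.6, 27.8]
grip_width: 0.581
```

Call:
jog_arm(
  increments=[
    {"rx": 0, "ry": 0, "rz": 0, "x": -10, "y": 0, "z": 0, "hand": 50},
    {"rx": 0, "ry": 0, "rz": 0, "x": -25, "y": 0, "z": 0, "hand": 50},
    {"rx": 0, "ry": 0, "rz": 0, "x": -35, "y": 0, "z": 0, "hand": 50},
    {"rx": 0, "ry": 0, "rz": 0, "x": -20, "y": 0, "z": 25, "hand": 50},
    {"rx": 0, "ry": 0, "rz": 0, "x": 0, "y": 0, "z": 40, "hand": 50},
  ],
)

```text
time_s: 10.95
eef_pos: [522.2, 124.1, 134.8]
ee_rot: [0.7, -0.108, 0.697, 0.107]
force: [0.4, 0.4, 0.0]
grip_width: 0.585
```

Call:
jog_arm(
  increments=[
    {"rx": 0, "ry": 0, "rz": 0, "x": 0, "y": 0, "z": 40, "hand": 50},
    {"rx": 0, "ry": 0, "rz": 0, "x": 0, "y": 0, "z": 35, "hand": 50},
    {"rx": 0, "ry": 0, "rz": 0, "x": 0, "y": 0, "z": 6, "hand": 50},
    {"rx": 0, "ry": 0, "rz": 0, "x": 0, "y": 0, "z": 0, "hand": 50},
  ],
)

```text
time_s: 11.45
eef_pos: [597.6, 148.3, 132.3]
ee_rot: [0.699, -0.108, 0.699, 0.108]
force: [-0.1, 0.2, -0.1]
grip_width: 0.581
```

```bash
python3 -c "
from h import *
st()
b=capture('scene')
cv2.imwrite('pics/s6z.png',cv2.resize(b[100:280,145:345,::-1],None,fx=4,fy=4,interpolation=2))
"
```

```text
t 11.45 local 143.3 -0.7 z 132.3 F -0.1 0.2 -0.1 yaw 0.306 down [-0.001 -0.    -1.   ] w 49.7
```

View pics/s6z.png

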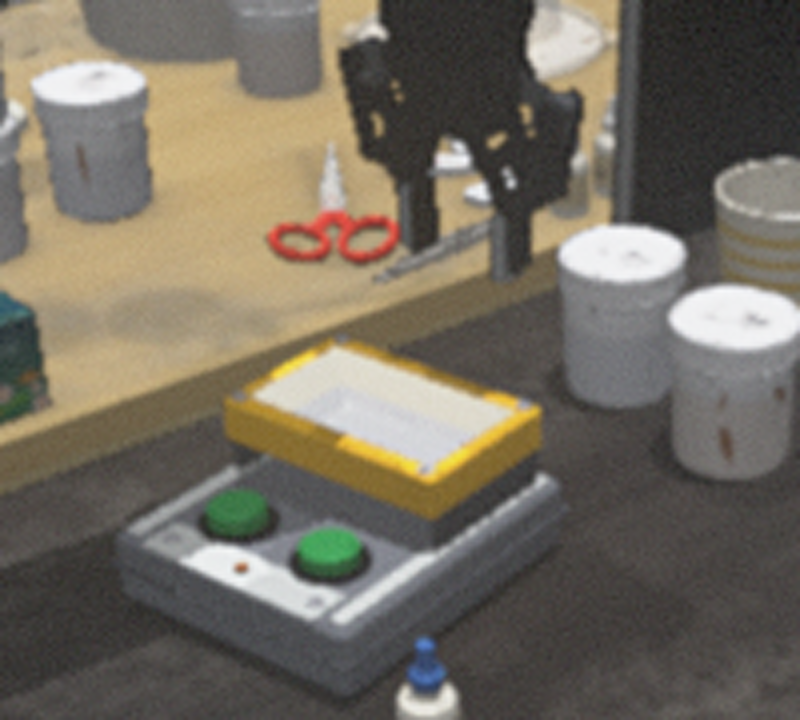

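The keys are back up, the guard is still back, and the gripper is clear behind it with the jars well away. Descending and pushing shut.

Call:
jog_arm(
  increments=[
    {"rx": 0, "ry": 0, "rz": 0, "x": 30, "y": 0, "z": 0, "hand": 50},
    {"rx": 0, "ry": 0, "rz": 0, "x": 28, "y": 0, "z": 0, "hand": 50},
    {"rx": 0, "ry": 0, "rz": 0, "x": 11, "y": 0, "z": 0, "hand": 50},
    {"rx": 0, "ry": 0, "rz": 0, "x": 0, "y": 0, "z": -6, "hand": 50},
    {"rx": 0, "ry": 0, "rz": 0, "x": 0, "y": 0, "z": -8, "hand": 50},
  ],
)

```text
time_s: 12.12
eef_pos: [584.7, 144.0, 64.7]
ee_rot: [0.699, -0.108, 0.698, 0.108]
force: [0.6, 0.1, -1.0]
grip_width: 0.585
```

Call:
jog_arm(
  increments=[
    {"rx": 0, "ry": 0, "rz": 0, "x": 0, "y": 0, "z": -8, "hand": 50},
    {"rx": 0, "ry": 0, "rz": 0, "x": 0, "y": 0, "z": -8, "hand": 50},
    {"rx": 0, "ry": 0, "rz": 0, "x": 0, "y": 0, "z": -8, "hand": 50},
    {"rx": 0, "ry": 0, "rz": 0, "x": 0, "y": 0, "z": -8, "hand": 50},
    {"rx": 0, "ry": 0, "rz": 0, "x": 0, "y": 0, "z": -8, "hand": 50},
  ],
)

```text
time_s: 12.75
eef_pos: [546.1, 131.9, 63.6]
ee_rot: [0.699, -0.108, 0.699, 0.108]
force: [2.2, -0.5, 1.4]
grip_width: 0.586
```

```bash
python3 -c "
from h import *
st()"
```

```text
t 12.75 local 89.2 -0.8 z 63.6 F 1.9 -1.2 1.4 yaw 0.306 down [ 0. -0. -1.] w 50.0
```

Call:
jog_arm(
  increments=[
    {"rx": 0, "ry": 0, "rz": 0, "x": 0, "y": 0, "z": -5, "hand": 50},
    {"rx": 0, "ry": 0, "rz": 0, "x": 0, "y": 0, "z": -4, "hand": 50},
    {"rx": 0, "ry": 0, "rz": 0, "x": 0, "y": 0, "z": -2, "hand": 50},
    {"rx": 0, "ry": 0, "rz": 0, "x": 0, "y": 0, "z": -2, "hand": 50},
  ],
)

```text
time_s: 13.25
eef_pos: [534.1, 128.1, 63.5]
ee_rot: [0.699, -0.108, 0.699, 0.108]
force: [1.2, 0.6, 1.0]
grip_width: 0.586
```

Call:
jog_arm(
  increments=[
    {"rx": 0, "ry": 0, "rz": 0, "x": 0, "y": 0, "z": -2, "hand": 50},
  ],
)

```text
time_s: 13.38
eef_pos: [532.2, 127.5, 63.4]
ee_rot: [0.699, -0.108, 0.699, 0.108]
force: [2.0, 0.3, 1.2]
grip_width: 0.583
```

Call:
jog_arm(
  increments=[
    {"rx": 0, "ry": 0, "rz": 0, "x": 0, "y": 0, "z": -1.5, "hand": 50},
  ],
)

```text
time_s: 13.5
eef_pos: [530.7, 127.0, 63.5]
ee_rot: [0.699, -0.108, 0.699, 0.108]
force: [1.9, 0.2, 1.1]
grip_width: 0.584
```

Call:
jog_arm(
  increments=[
    {"rx": 0, "ry": 0, "rz": 0, "x": 0, "y": 0, "z": -1.5, "hand": 50},
  ],
)

```text
time_s: 13.62
eef_pos: [530.6, 127.0, 63.6]
ee_rot: [0.7, -0.108, 0.698, 0.108]
force: [12.9, 4.8, -6.4]
grip_width: 0.589
```

```bash
python3 -c "
from h import *
st()"
```

```text
t 13.62 local 72.9 -0.8 z 63.6 F 13.8 0.7 -6.4 yaw 0.306 down [ 0.004  0.001 -1.   ] w 50.3
```

Call:
jog_arm(
  increments=[
    {"rx": 0, "ry": 0, "rz": 0, "x": 0, "y": 0, "z": -2, "hand": 50},
    {"rx": 0, "ry": 0, "rz": 0, "x": 0, "y": 0, "z": 0, "hand": 50},
  ],
)

```text
time_s: 13.88
eef_pos: [530.6, 127.0, 63.7]
ee_rot: [0.702, -0.107, 0.696, 0.108]
force: [18.8, 8.8, -10.3]
grip_width: 0.585
```

Call:
jog_arm(
  increments=[
    {"rx": 0, "ry": 0, "rz": 0, "x": 0, "y": 0, "z": 5, "hand": 50},
    {"rx": 0, "ry": 0, "rz": 0, "x": -2, "y": 0, "z": 15, "hand": 50},
    {"rx": 0, "ry": 0, "rz": 0, "x": -30, "y": 0, "z": 15, "hand": 50},
    {"rx": 0, "ry": 0, "rz": 0, "x": -50, "y": 0, "z": 0, "hand": 50},
    {"rx": 0, "ry": 0, "rz": 0, "x": -50, "y": 0, "z": 0, "hand": 50},
  ],
)

```text
time_s: 14.5
eef_pos: [560.1, 136.5, 196.4]
ee_rot: [0.698, -0.108, 0.7, 0.108]
force: [0.5, -0.2, -0.3]
grip_width: 0.586
```

Call:
jog_arm(
  increments=[
    {"rx": 0, "ry": 0, "rz": 0, "x": -30, "y": 30, "z": 0, "hand": 50},
    {"rx": 0, "ry": 0, "rz": 0, "x": 0, "y": 40, "z": 0, "hand": 50},
    {"rx": 0, "ry": 0, "rz": 0, "x": 0, "y": 40, "z": 0, "hand": 50},
    {"rx": 0, "ry": 0, "rz": 0, "x": 0, "y": 0, "z": 0, "hand": 50},
    {"rx": 0, "ry": 0, "rz": 0, "x": 0, "y": 0, "z": 0, "hand": 50},
  ],
)

```text
time_s: 15.12
eef_pos: [527.6, 240.9, 225.2]
ee_rot: [0.698, -0.108, 0.699, 0.108]
force: [0.5, -0.8, 0.2]
grip_width: 0.592
```

```bash
python3 -c "
from h import *
st()
cv2.imwrite('pics/s7.png',capture('scene')[...,::-1]);cv2.imwrite('pics/t7.png',capture('top')[...,::-1])
"
```

```text
t 15.12 local 104.4 108.7 z 225.2 F 0.2 -0.9 0.2 yaw 0.306 down [-0.001 -0.001 -1.   ] w 50.5
```

View pics/s7.png

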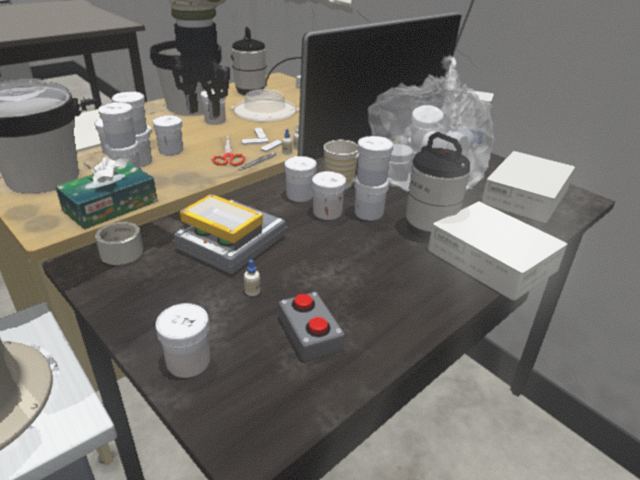

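View pics/t7.png

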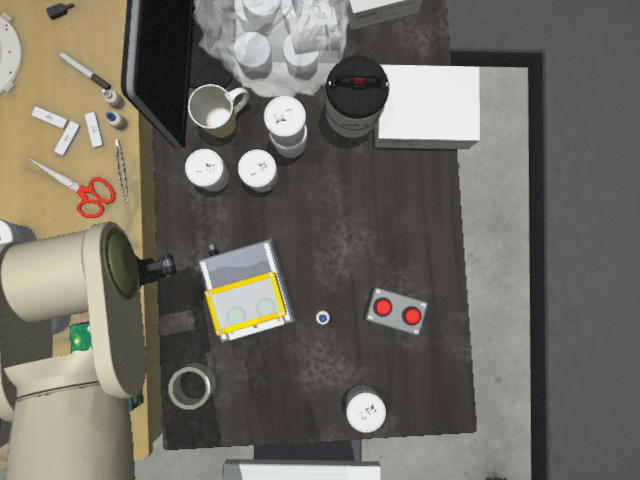

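The guard is now slightly further forward than at the start (yellow frame about (245,304)). The jars at (206,170) and (257,170), the bottle at (322,318) and the red keys are unchanged. Handing in.

```bash
python3 -c "
from rig import *
print(finish_job())"
```

```text
the job is handed in; nothing more can be done
None
```

The interlock reset was carried out in the order asked and handed in at about 15 s. I got no verdict back.

- **Guard back:** I pushed it until it hit its stop, about 36 N with no further movement. The picture showed both green keys free.
- **Keys:** I pressed both together, one fingertip on each, with the gripper open 50 mm. The force bottomed out at about 27 N after roughly 6 mm of travel. I held them there for about 3.9 s, and they came back up when released.
- **Guard shut:** I pushed it forward from behind to its front stop. The finger positions at the two stops differ by 53.7 mm, against 54 mm expected for full travel.
- **Last checks:** The robot is touching nothing. The jars, the bottle and the red keys look unchanged in the final pictures.
- **Disagreement:** The two cameras differed by about 4 mm on where the keys are. I aimed between them; the pictures showed the fingertips over both caps before pressing and both caps equally low while pressed.

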